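Hold a plate carrier in the slot of a UV viewing box

ROBOT

A 7-joint arm with a two-finger parallel gripper is mounted at the origin on the work surface. World frame = base frame: x ahead of the robot, y to its left, z up, the work surface at z = 0. Lengths are in m, angles in rad, forces in N, time in s.
With the tool pointing down it reaches from about 0.4 to 0.85 m from the base axis. Payload 4.5 kg.
Tool frame: the origin (TCP) lies midway between the tips of the shut fingers; the grasp point (between the pads) lies 19 mm behind it; x points along the fingers, y is the direction in which the jaws open and shut, and the axes are right-handed (so a half turn about x gives the same grasp; the last joint's range is limited). The gripper opens to 88 mm and grips with 3 to 60 N. Pads are 18 mm wide; open, the fingers measure 123 mm over their backs; the gripper's body (75 mm by 187 mm) begins 45 mm behind the grasp point.
Start: joints at [-1.122, 0.689, -0.195, 1.565, 0.157, 0.902, -0.215], TCP at [0.252, 0.572, 0.239] pointing down, gripper open.
Joint ranges: [-3.01, 3.01], [-0.46, 2.08], [-1.47, 1.51], [0.13, 2.56], [-1, 4.14], [0.04, 2.09], [-2.66, 2.66]. Speed limits (rad/s): [2.57, 2.57, 3.14, 3.14, 3.14, 3.14, 3.14].

INTERFACE

Orientations are given as a unit quaternion [x, y, z, w].
In Python, from plant import get_state, imaging, r gives the robot as it stands.
- The arm moves only by the tool send_rows, never from a script. Its arguments are lists of equal length, an entry for each row: "linear": the shift along the tool's x, y, z in m, a list of three; "twist": the turn about the tool's x in rad. In form: {"linear": [[tx, ty, tz], ...], "twist": [twist, ...]}. A call has 1 to 20 rows; each row shifts and turns the commanded pose from where the row before left it, along the tool's axes as they then stand; what a row does not reach is not made up. A row lasts 1/8 s, in which the tool goes at most 62.5 mm and 10.7 degrees, less where a joint would pass 70% of its speed; a pose out of reach is approached as far as the arm can. A call is refused whole if a number of a shift passes 0.0625 or a number of a turn 0.188, either way. A call with a gripper value outside its range is refused whole. "jaw" is the closure, from 0 (fully open) to 1 (shut), set as the call begins (left out, the last holds). The fingers move at their own pace and stop on an object; "newtons" is the grip in N (left out, the last holds). Time passes only in rows, so rows that do not move let the fingers close. It gives the time, the measured TCP pose, the force and the opening at its end, in the units of the state.
- get_state(): the state, without advancing time (a new reading comes with each control period).
- imaging.snapshot(name): name is "scene" or "top"; returns a dict with "frame" (384x512x3 uint8, red, green, blue), "fovy" (degrees; the focal length in pixels is half the picture's height over the tangent of half this angle, whatever the lens; pixels are square), "cx", "cy" (the principal point, pixels), "rvec" (rotation vector, rad) and "tvec" (3), from world to camera coordinates, as OpenCV has them. Camera axes: x right, y down, z forward; pixel columns grow to the right and rows downward; lengths in m; the calibration is good to about 2 mm. A picture is of the moment at which its call begins. There is no depth.
- r.finish_job(): hands the job in, once; it reports no verdict.
The state is a dict: "clock": time; "q": joint angles; "qd": joint speeds; "joint_torque": joint torques, N m; "tool_pos": TCP position; "eef_rot": TCP orientation; "contact_force": force on the tool from outside, world axes, zero at the start; "moment": the same for the moment, N m; "opening": opening from 0.0 (shut) to 1.0 (fully open).
Only numpy, scipy, OpenCV 4.12 (cv2) and the standard library are available. Lean on these libraries where they do the work, as an engineer would, in place of code of your own. Each camera call takes 0.05 s, during which the arm holds its last target. There are 200 camera calls.

TASK

Lift the blue-handled plate carrier out of its rack, turn it so that its white coated face looks towards the amber window of the UV viewing box, and lower it upright through the slot in the box's lid until the red line on it is level with the lid. Finish while still holding it there by its handle, still and hanging from the gripper, not resting or pressing on the box; leave the orange carrier, the bottle and the jar where they are.

Things in the scene. Friction and masses are not known exactly. Their poses are not given: they have to be found in the camera images.
- blue_carrier: carrier to handle, about 80 g, upright in a rack groove: dark metal plate 6 (x) x 60 (y) x 100 mm tall with a blue handle block on top (see blue_handle). Origin: centre of the plate's lower edge; z up; +x points out of its white coated face, the other face is dark. A thin red line runs round the plate 55 mm above the origin
- blue_handle (a point): middle of the blue handle block, 118 mm above the carrier's origin; block 14 mm thick (x), 40 mm wide (y), 35 mm tall (100 to 135 mm above the origin); grip it from above across its 14 mm thickness. The half of its top on the coated (+x) side is white, the other half blue
- blue_line (a point): centre of the blue carrier's plate at the height of its red line, 55 mm above the carrier's origin; same axes as the carrier
- blue_coat (a point): point on the white coated (+x) face of the blue carrier at the red line, 3.5 mm from the plate's mid-plane
- orange_carrier: an identical carrier with an orange handle, in the other groove of the rack; leave it. Same origin and axes. Either carrier may be in either groove; both coated faces look the same way, along the rack's +x
- rack: fixed grey rack block 130 (x) x 90 (y) x 50 mm tall, origin at the centre of its underside, with two grooves 9 mm (x) by 65 mm (y), 40 mm deep (groove floor 10 mm above the origin), centred 35 mm either side of the origin along x; carriers lift straight up
- uv_box: fixed grey UV viewing box 180 (x) x 220 (y) x 140 mm tall, origin at the centre of its underside, amber window on its +x side. Hollow, inner floor 8 mm above the origin, lid 6 mm thick. A black lamp housing 60 (x) x 170 mm stands 25 mm above the lid, centred at x = -50 mm
- slot (a point): centre of the slot in the lid, at the lid's top face, 140 mm above the table and 30 mm from the box's centre towards the window. Slot 10 (x) x 64 mm (y), square-edged: 2 mm clearance on each side of the plate; the handle cannot pass. Axes as the box: x towards the amber window, z up
- amber_bottle: loose amber bottle, 64 mm diameter, 150 mm tall, origin at the centre of its base; leave it
- white_jar: loose white jar, 56 mm diameter, 80 mm tall, origin at the centre of its base; leave it

How it is judged:
By the outcome, as a careful person would: the job done as asked, in the order asked, and still so for the second after the job is handed in, while the arm keeps its last pose, push and grip.
It also fails if it takes over 53 s, if anything falls off the work surface, if the arm or the gripper's body presses on something with over 40 N, if the wrist force passes 120 N, or if a joint passes its speed limit or range.

## Working session

There is one attempt and no reset: what is moved stays moved. The work goes in short steps, Python scripts to look and compute and a tool call to move; the robot and the scene stay as the last step left them, time stands still between calls to the robot, and variables do not carry over. Pictures are saved under pics/ and viewed, and the job is handed in when it is done.

Besides the shell and the picture viewer there is one more tool, called after "Emit:" as name(argument=value, ...) on one line, values as JSON. send_rows: Moves the arm, as the interface text tells. Its arguments: {"type":"object","properties":{"linear":{"type":"array","items":{"type":"array","items":{"type":"number"}}},"twist":{"type":"array","items":{"type":"number"}},"jaw":{"type":"number"},"newtons":{"type":"number"}},"required":["linear","twist"]}

```bash
mkdir -p pics; cat > h.py <<'E'
import numpy as np, cv2
from plant import get_state, imaging, r
def snap(n,f=None):
    s=imaging.snapshot(n)
    if f: cv2.imwrite('pics/'+f,s['frame'][:,:,::-1])
    return s
def cam(s):
    h=s['frame'].shape[0]; F=h/2/np.tan(np.radians(s['fovy'])/2)
    K=np.array([[F,0,s['cx']],[0,F,s['cy']],[0,0,1.]]); R=cv2.Rodrigues(np.array(s['rvec'],float))[0]
    return K,R,np.array(s['tvec'],float).ravel()
def onz(s,u,v,z):
    K,R,t=cam(s); c=-R.T@t; d=R.T@np.linalg.solve(K,[u,v,1]); return c+d*(z-c[2])/d[2]
def proj(s,P):
    K,R,t=cam(s); p=(K@(R@np.atleast_2d(P).T+t[:,None])); return (p[:2]/p[2]).T
def crop(s,f,x0,y0,w,h,k):
    cv2.imwrite('pics/'+f,cv2.resize(s['frame'][y0:y0+h,x0:x0+w,::-1],None,fx=k,fy=k,interpolation=cv2.INTER_CUBIC))
E
python3 - <<'E'
from h import *
np.set_printoptions(precision=4,suppress=True)
for n in('scene','top'):
    s=snap(n,n+'0.png'); K,R,t=cam(s); print(n,s['fovy'],s['cx'],s['cy'],-R.T@t,R)
    print({k for k in s})
print(get_state())
E
```

```text
scene 54.33257546092897 247.0851007085403 198.74149128715334 [1.2389 0.113  0.5755] [[-0.1192  0.9929  0.0017]
 [ 0.6067  0.0742 -0.7915]
 [-0.7859 -0.0933 -0.6112]]
{'cy', 'tvec', 'frame', 'rvec', 'cx', 'fovy'}
top 51.129508550965795 247.27359267127392 194.7146954425928 [0.4862 0.0375 0.9614] [[ 0.0098 -0.9997 -0.0224]
 [-0.9877 -0.0062 -0.1561]
 [ 0.1559  0.0236 -0.9875]]
{'cy', 'tvec', 'frame', 'rvec', 'cx', 'fovy'}
{'clock': 0.1, 'q': array([-1.1222,  0.6899, -0.1946,  1.5662,  0.1573,  0.9025, -0.2151]), 'qd': array([ 0.0024, -0.0014, -0.0011, -0.0024, -0.0024,  0.0012,  0.0008]), 'joint_torque': array([ -0.0037, -52.8501,  -1.2719, -15.3837,  -0.0527,   0.002 ,
         0.    ]), 'tool_pos': array([0.2517, 0.5715, 0.238 ]), 'eef_rot': array([ 0.145 ,  0.692 , -0.1462,  0.6919]), 'contact_force': array([-0.4133, -0.1152, -0.0168]), 'moment': array([-0.0039, -0.0444,  0.0418]), 'opening': 1.000773531217963}
```

View pics/scene0.png

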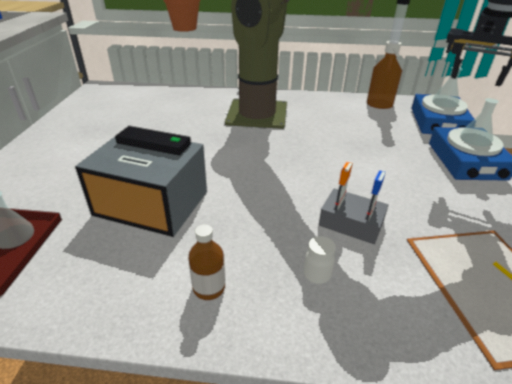

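View pics/top0.png

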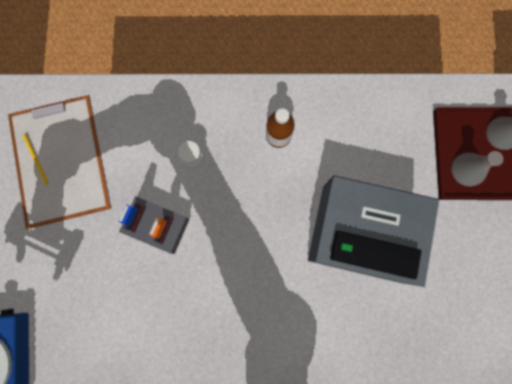

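The scene view shows the rack at (353,215), with orange left and blue right. The box is at (145,180) with its window facing the camera. In the top view, blue is at (130,214), orange at (159,229) and the slot at (381,216).

```bash
python3 - <<'E'
from h import *
s=snap('top'); crop(s,'rt.png',100,180,110,80,7); crop(s,'bt.png',300,165,150,130,5)
s=snap('scene'); crop(s,'rs.png',310,150,90,100,6); crop(s,'bs.png',75,115,140,120,5)
E
```

```text
(no output)
```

View pics/rt.png

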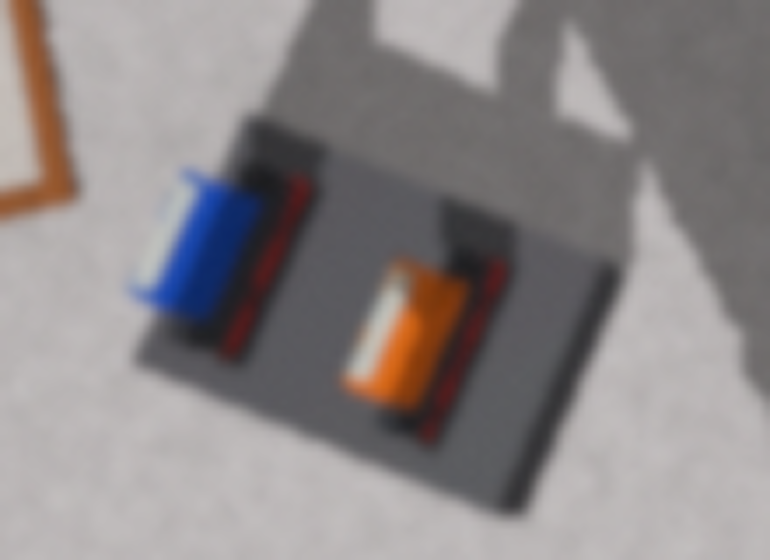

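View pics/bt.png

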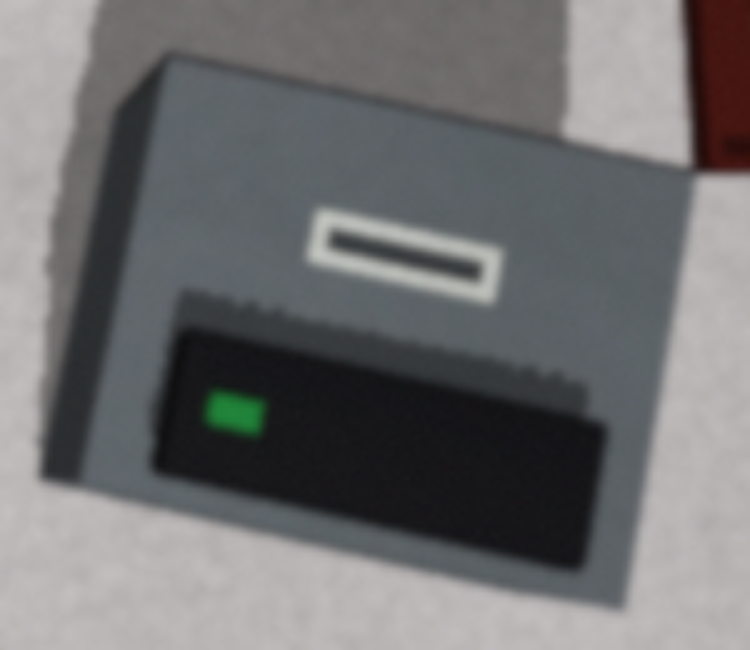

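View pics/rs.png

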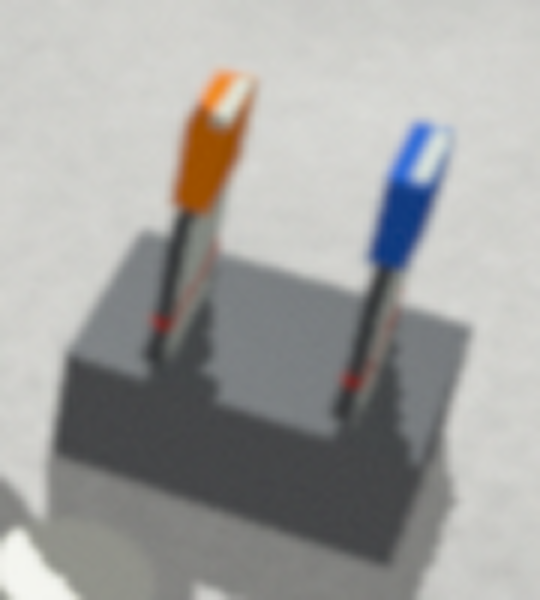

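View pics/bs.png

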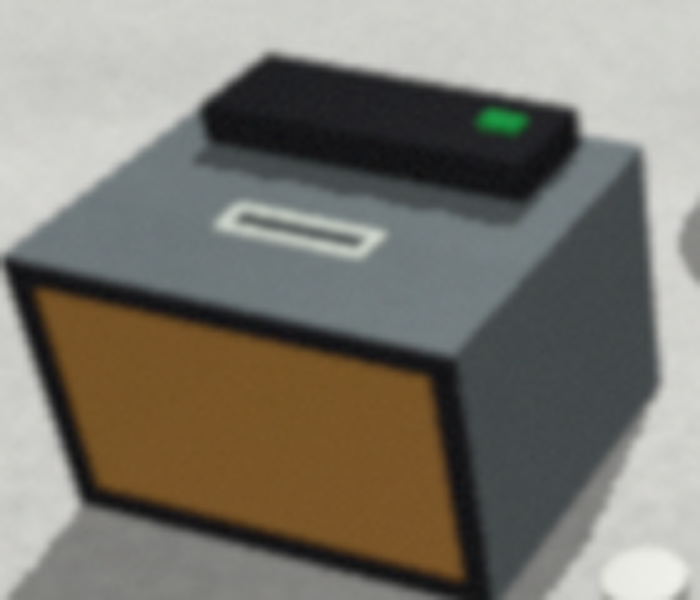

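```bash
cat > fit.py <<'E'
from h import *
from scipy.optimize import least_squares
from scipy.spatial.transform import Rotation as Ro
np.set_printoptions(precision=4,suppress=True)
T,S=snap('top'),snap('scene')
def fit(obs,p0,name):
    def res(p,raw=False):
        o=[]
        for s,k,x0,y0,l in obs:
            for u,v,X,Y,Z in l:
                c,n=np.cos(p[2]),np.sin(p[2])
                P=[p[0]+(c*X-n*Y)/1e3,p[1]+(n*X+c*Y)/1e3,Z/1e3]
                o.append(proj(s,P)[0]-[(u+.5)/k-.5+x0,(v+.5)/k-.5+y0])
        return np.array(o) if raw else np.ravel(o)
    f=least_squares(res,p0,loss='soft_l1',x_scale=[.01,.01,.1]); print(name,f.x,'\n',res(f.x,True).round(2).tolist()); return f.x
bt=(T,5,300,165,[(170,52,90,110,140),(693,173,90,-110,140),(622,608,-90,-110,140),(80,483,-90,110,140),(330,231,5,32,140),(484,264,5,-32,140),(480,283,-5,-32,140),(328,250,-5,32,140)])
bs=(S,5,75,115,[(5,262,90,-110,140),(457,358,90,110,140),(640,148,-90,110,140),(237,222,5,-32,140),(358,246,5,32,140),(365,234,-5,32,140),(245,212,-5,-32,140),(87,502,90,-110,0)])
for o in(bt,bs):
    o[4][:]=[(u,v,X+30 if abs(X)==5 else X,Y,Z) for u,v,X,Y,Z in o[4]]
for n,o in(('box T',[bt]),('box S',[bs]),('box',[bt,bs])): b=fit(o,[.6,-.3,-.1],n)
c,n=np.cos(b[2]),np.sin(b[2]); print('slot',b[0]+.03*c,b[1]+.03*n)
ht=(T,7,100,180,[(187,170,7,-20,145),(130,292,7,20,145),(262,190,-7,-20,110),(202,320,-7,20,110),(310,180,-3,-30,65),(232,358,-3,30,65)])
hs=(S,6,310,150,[(393,175,-7,-20,145),(432,185,7,-20,145),(417,123,-7,20,145),(453,128,7,20,145),(373,257,-7,-20,110),(407,268,7,-20,110)])
for n,o in(('bl T',[ht]),('bl S',[hs]),('bl',[ht,hs])): fit(o,[.5,.25,1.2],n)
rt=(T,7,100,180,[(250,118,65,-45,50),(612,262,-65,-45,50),(135,358,65,45,50),(505,512,-65,45,50)])
rs=(S,6,310,150,[(145,232,-65,45,50),(68,355,-65,-45,50),(470,328,65,45,50),(415,465,65,-45,50)])
for nn,o in(('ra T',[rt]),('ra S',[rs]),('ra',[rt,rs])): k=fit(o,[.5,.2,1.2],nn)
print('groove',k[0]+.035*np.cos(k[2]),k[1]+.035*np.sin(k[2]))
st=get_state(); print(st['tool_pos'],Ro.from_quat(st['eef_rot']).as_matrix())
E
python3 fit.py
```

```text
box T [ 0.5452 -0.2084 -0.2221] 
 [[-0.42, 0.59], [0.9, 0.14], [0.59, 0.73], [-0.16, -0.16], [-0.2, -1.12], [0.09, -0.63], [0.03, 0.34], [-0.71, -0.18]]
box S [ 0.5438 -0.2074 -0.2191] 
 [[-0.51, -1.48], [-0.18, -0.72], [1.02, -0.74], [-0.94, 0.21], [0.2, 0.64], [1.25, 0.71], [0.08, -0.03], [-0.47, 0.32]]
box [ 0.5447 -0.2079 -0.2205] 
 [[-0.78, 0.87], [0.58, 0.25], [0.41, 0.89], [-0.39, 0.17], [-0.5, -0.88], [-0.2, -0.44], [-0.25, 0.53], [-1.01, 0.05], [-0.94, -1.31], [-0.64, -0.44], [0.75, -0.52], [-1.33, 0.4], [-0.19, 0.86], [0.86, 0.93], [-0.29, 0.16], [-0.84, 0.5]]
slot 0.574003474853701 -0.21443647474985864
bl T [0.5743 0.3081 1.199 ] 
 [[-0.14, -0.55], [-0.06, -0.04], [0.24, 1.17], [1.14, -0.13], [-0.58, 0.34], [-0.34, -0.45]]
bl S [0.572  0.3093 1.217 ] 
 [[-0.39, 0.03], [0.17, 0.18], [-0.28, -0.94], [0.54, -0.08], [-0.59, 0.22], [0.58, 0.24]]
bl [0.5739 0.3086 1.2077] 
 [[-0.49, -0.31], [-0.25, 0.26], [-0.07, 1.35], [0.98, 0.11], [-0.92, 0.5], [-0.47, -0.2], [-0.71, 0.5], [-0.17, 0.68], [-0.41, -0.46], [0.41, 0.43], [-0.91, 0.7], [0.25, 0.76]]
ra T [0.5609 0.2739 1.1958] 
 [[0.23, -0.92], [-0.07, -0.6], [0.37, 0.96], [-0.57, 0.54]]
ra S [0.5615 0.2754 1.1867] 
 [[-0.53, -0.52], [-0.77, -0.2], [0.77, -0.11], [0.46, 0.49]]
ra [0.5613 0.2746 1.1912] 
 [[0.06, -1.17], [-0.35, -0.61], [0.04, 0.62], [-1.02, 0.45], [-1.0, -0.54], [-1.09, -0.18], [0.33, -0.28], [0.19, 0.36]]
groove 0.574272817029926 0.307138551615479
[0.2518 0.5718 0.2385] [[-0.0002  0.4029  0.9152]
 [-0.0005  0.9152 -0.4029]
 [-1.     -0.0005  0.    ]]
```

Emit:
send_rows(linear=[[0,0,0],[0,-0.01,0.03],[0,-0.01,0.03],[0,-0.01,0.03],[0,-0.01,0.03],[0,-0.01,0.03],[0,-0.01,0.03],[0,-0.01,0.03],[0,-0.01,0.03],[0,-0.01,0.03],[0,-0.01,0.03],[0,-0.01,0.03],[0,-0.01,0.03],[0,-0.008,0.036],[0,0,0],[0,0,0]], twist=[-0.041,0,0,0,0,0,0,0,0,0,0,0,0,0,0,0], jaw=0.5, newtons=25)

```text
clock: 2.3
tool_pos: [0.573, 0.309, 0.2386]
eef_rot: [0.131, 0.695, -0.131, 0.694]
contact_force: [-0.4, -0.2, -0.8]
opening: 0.499
```

```bash
cat >> h.py <<'E'
from scipy.spatial.transform import Rotation as Ro
np.set_printoptions(precision=4,suppress=True)
def where(x=None,y=None,z=None,yaw=None):
    st=get_state(); M=Ro.from_quat(st['eef_rot']).as_matrix(); p=st['tool_pos']
    print('t',st['clock'],'p',p,'yaw',np.arctan2(M[1,1],M[0,1]),'xax',M[:,0],'F',st['contact_force'],'M',st['moment'],'op',st['opening'],'q',st['q'])
    if x is not None: print('tool shift',M.T@(np.array([x,y,z])-p),'twist',np.arctan2(M[1,1],M[0,1])-yaw)
E
python3 - <<'E'
from h import *
where(.5741,.308,.114,1.197)
s=snap('top'); crop(s,'rt1.png',80,160,140,110,5)
s=snap('scene'); crop(s,'rs1.png',300,90,140,120,5)
E
```

```text
t 2.3 p [0.573  0.309  0.2386] yaw 1.1983825707417235 xax [-0.001   0.0009 -1.    ] F [-0.444  -0.2459 -0.809 ] M [-0.0325  0.0629  0.0113] op 0.49904230354699397 q [-0.4338  0.7294 -0.2482  1.4777  0.1996  0.9597  0.4621]
tool shift [ 0.1246 -0.0006  0.0016] twist 0.0013825707417234323
```

View pics/rs1.png

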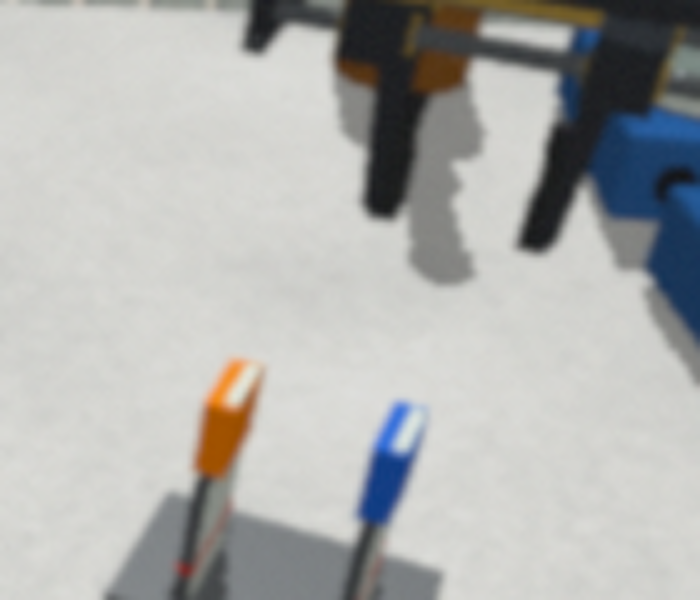

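View pics/rt1.png

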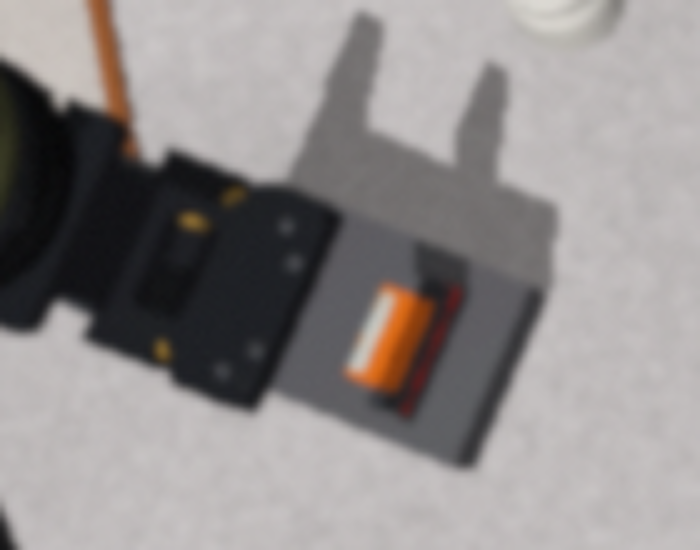

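The open fingers straddle the blue handle: the tips are at (380,210) and (535,245) and the handle is below at (395,460). The orange handle is clear of them. I'm descending.

Emit:
send_rows(linear=[[0.015,0,0.001],[0.015,0,0],[0.015,0,0],[0.015,0,0],[0.015,0,0],[0.015,0,0],[0.015,0,0],[0.01,0,0],[0.01,0,0],[0,0,0],[0,0,0]], twist=[0,0,0,0,0,0,0,0,0,0,0])

```text
clock: 3.78
tool_pos: [0.575, 0.3081, 0.1141]
eef_rot: [0.132, 0.695, -0.131, 0.695]
contact_force: [-0.4, -0.8, -0.1]
opening: 0.501
```

```bash
python3 - <<'E'
from h import *
where(.5741,.308,.114,1.197)
s=snap('scene'); crop(s,'rs2.png',310,130,110,110,6)
E
```

```text
t 3.775 p [0.575  0.3081 0.1141] yaw 1.1969699810774612 xax [ 0.0007  0.0006 -1.    ] F [-0.4328 -0.8413 -0.08  ] M [-0.016  -0.0212 -0.0533] op 0.5005886316503423 q [-0.4503  0.8808 -0.2118  1.5756  0.2509  0.7111  0.4189]
tool shift [ 0.0001 -0.0005 -0.0008] twist -3.001892253884364e-05
```

View pics/rs2.png

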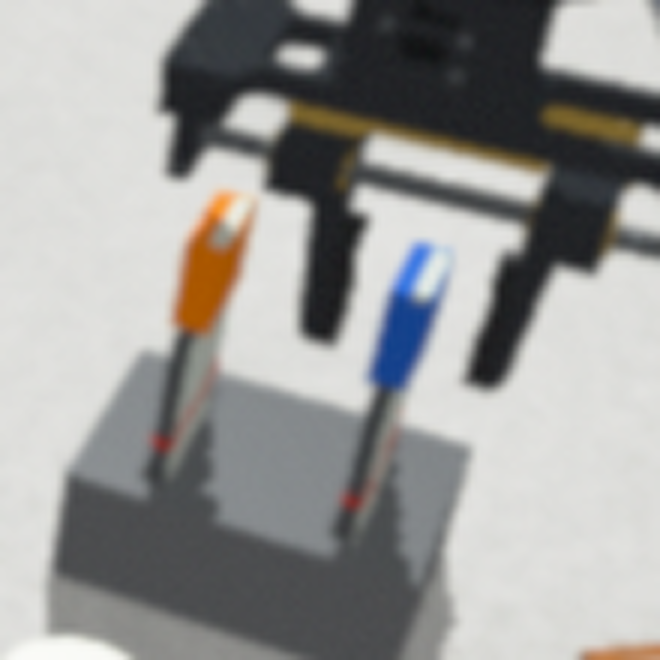

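The blue handle sits centred between the fingers and the orange one is outside. I'm closing the jaws.

Emit:
send_rows(linear=[[0,0,0],[0,0,0],[0,0,0],[0,0,0],[0,0,0],[0,0,0],[0,0,0],[0,0,0]], twist=[0,0,0,0,0,0,0,0], jaw=1, newtons=30)

```text
clock: 4.82
tool_pos: [0.5747, 0.3079, 0.1138]
eef_rot: [0.131, 0.695, -0.131, 0.695]
contact_force: [-0.1, -0.8, 2.1]
opening: 0.151
```

```bash
python3 - <<'E'
from h import *
where()
s=snap('scene'); crop(s,'rs3.png',310,130,110,110,6)
E
```

```text
t 4.825 p [0.5747 0.3079 0.1138] yaw 1.197028377116289 xax [ 0.0001  0.0001 -1.    ] F [-0.062  -0.7715  2.0983] M [-0.1495  0.1065  0.0286] op 0.15134625475909505 q [-0.4504  0.881  -0.2117  1.576   0.251   0.7112  0.4189]
```

View pics/rs3.png

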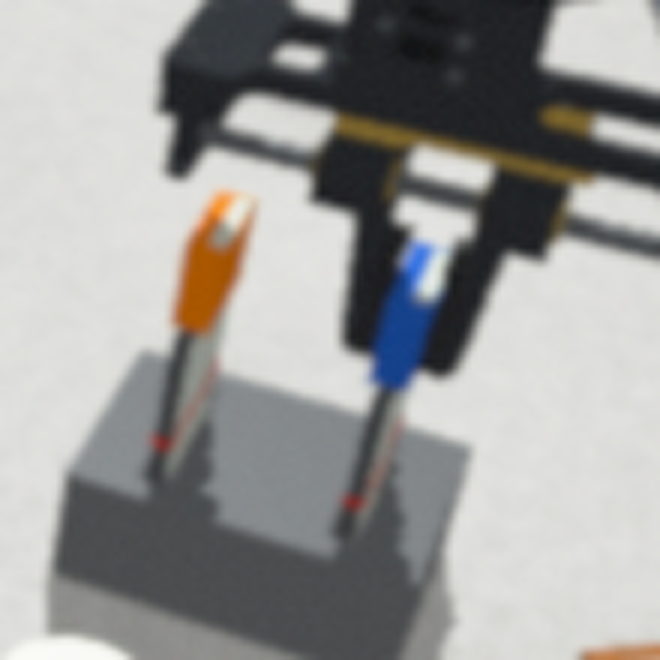

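The handle is gripped (opening about 13–14 mm), so I'm lifting straight up.

Emit:
send_rows(linear=[[-0.005,0,0],[-0.01,0,0],[-0.01,0,0],[-0.015,0,0],[-0.02,0,0],[-0.02,0,0],[-0.02,0,0],[-0.02,0,0],[-0.02,0,0],[-0.02,0,0],[-0.02,0,0],[-0.01,0,0],[-0.005,0,0],[0,0,0],[0,0,0]], twist=[0,0,0,0,0,0,0,0,0,0,0,0,0,0,0])

```text
clock: 6.75
tool_pos: [0.5744, 0.3076, 0.3079]
eef_rot: [0.131, 0.695, -0.132, 0.694]
contact_force: [0.4, -0.8, -1.3]
opening: 0.156
```

```bash
python3 - <<'E'
from h import *
where()
s=snap('scene'); crop(s,'rs4.png',310,60,110,180,3)
E
```

```text
t 6.75 p [0.5744 0.3076 0.3079] yaw 1.1971245586623196 xax [-0.0013 -0.0008 -1.    ] F [ 0.3537 -0.8137 -1.3116] M [-0.0151 -0.0496 -0.0965] op 0.15594718781433342 q [-0.4287  0.6656 -0.2575  1.3835  0.1758  1.1164  0.4861]
```

View pics/rs4.png

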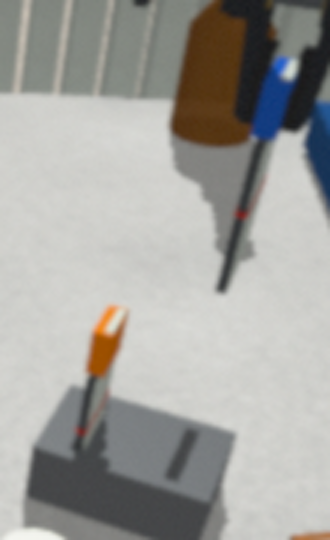

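The blue carrier is out with its red line visible, and the orange one is undisturbed. I'm moving over towards the box.

Emit:
send_rows(linear=[[0,-0.01,0.004],[0,-0.02,0.008],[0,-0.03,0.012],[0,-0.03,0.012],[0,-0.03,0.012],[0,-0.03,0.012],[0,-0.03,0.012],[0,-0.03,0.012],[0,-0.03,0.012],[0,-0.03,0.012],[0,-0.03,0.012],[0,-0.03,0.012],[0,-0.03,0.012],[0,-0.03,0.012],[0,-0.03,0.012],[0,-0.03,0.012],[0,-0.03,0.012],[0,-0.02,0.008],[0,-0.01,0.004],[0,0,0]], twist=[0,0,0,0,0,0,0,0,0,0,0,0,0,0,0,0,0,0,0,0])

```text
clock: 9.3
tool_pos: [0.5782, -0.2416, 0.3086]
eef_rot: [0.132, 0.695, -0.132, 0.695]
contact_force: [-0.4, 1.0, -0.5]
opening: 0.155
```

Emit:
send_rows(linear=[[0,0,0],[0,0,0],[0,0,0],[0,0,0],[0,0,0],[0,0,0],[0,0,0],[0,0,0],[0,0,0],[0,0,0],[0,0,0],[0,0,0],[0,0,0],[0,0,0],[0,0,0]], twist=[0.05,0.1,0.13,0.13,0.13,0.13,0.13,0.13,0.13,0.13,0.1,0.08,0.047,0,0])

```text
clock: 11.18
tool_pos: [0.5786, -0.2403, 0.3087]
eef_rot: [0.552, 0.443, -0.551, 0.443]
contact_force: [-1.2, 0.1, -1.0]
opening: 0.156
```

```bash
python3 - <<'E'
from h import *
where(.574,-.2144,.26,-.2205)
s=snap('top','t5.png'); s=snap('scene','s5.png'); crop(s,'s5c.png',75,30,140,180,3)
E
```

```text
t 11.175 p [ 0.5786 -0.2403  0.3087] yaw -0.2177577695384549 xax [ 0.0001  0.0008 -1.    ] F [-1.1582  0.0927 -0.9892] M [-0.0838  0.0618  0.0042] op 0.15578146582920965 q [ 0.2507  0.6206  0.1275  1.4794 -0.0864  1.0472  0.1801]
tool shift [ 0.0487 -0.0101 -0.0242] twist 0.002742230461545092
```

View pics/s5c.png

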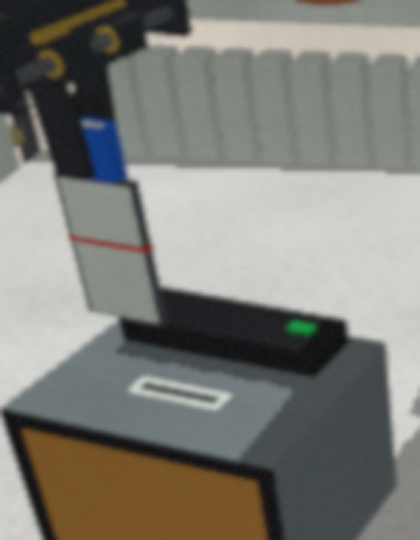

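View pics/t5.png

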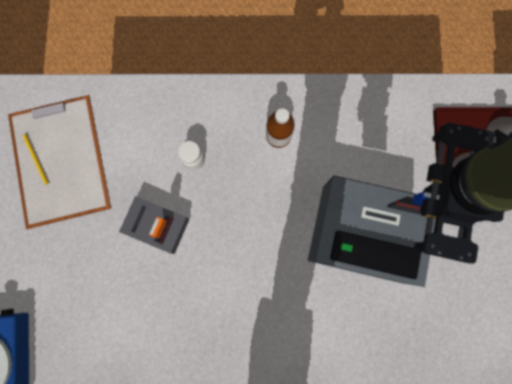

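The white face looks towards the window and the carrier hangs beside the slot. I'm shifting over the slot, lowering to just above the lid, then re-measuring.

Emit:
send_rows(linear=[[0,-0.003,-0.008],[0,-0.004,-0.008],[0,-0.003,-0.008],[0.01,0,0],[0.01,0,0],[0.01,0,0],[0.01,0,0],[0,0,0],[0,0,0],[0,0,0]], twist=[0.0027,0,0,0,0,0,0,0,0,0])

```text
clock: 12.52
tool_pos: [0.5742, -0.2159, 0.2691]
eef_rot: [0.553, 0.441, -0.552, 0.442]
contact_force: [0.2, 0.3, -0.6]
opening: 0.158
```

```bash
python3 - <<'E'
from h import *
where(.574,-.2144,.26,-.2205)
s=snap('top'); crop(s,'t6.png',330,170,110,80,7); s=snap('scene'); crop(s,'s6.png',75,80,90,100,6)
E
```

```text
t 12.525 p [ 0.5742 -0.2159  0.2691] yaw -0.2227244505871358 xax [ 0.0009 -0.0003 -1.    ] F [ 0.1728  0.304  -0.6247] M [-0.1111  0.0744 -0.0211] op 0.1578816801825338 q [ 0.2157  0.6392  0.1226  1.5769 -0.0912  0.9301  0.1461]
tool shift [ 0.0091 -0.0006 -0.0014] twist -0.002224450587135801
```

View pics/s6.png

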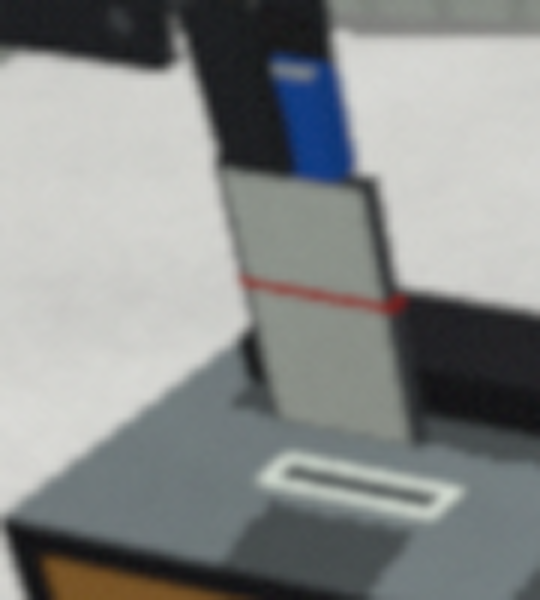

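View pics/t6.png

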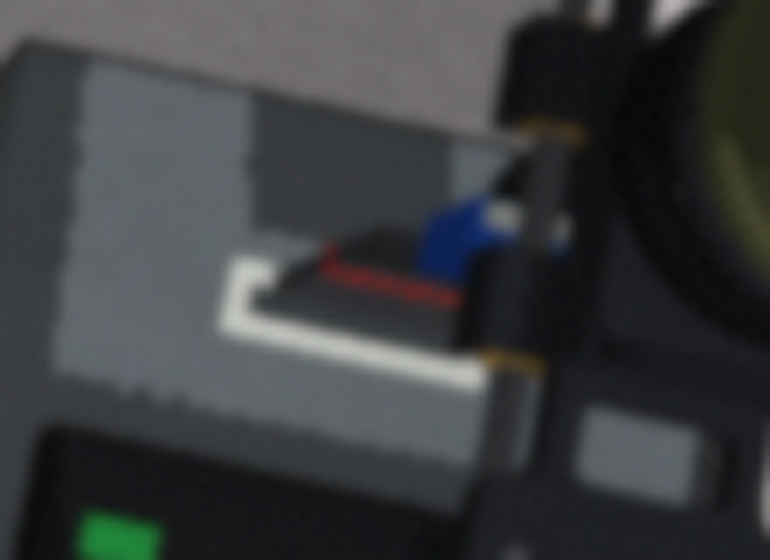

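```bash
cat > fit2.py <<'E'
from h import *
from scipy.optimize import least_squares
def fit6(obs,name,p0=(574,-216,165,-.22,0,0)):
    p0=np.array(p0,float)
    def res(p,raw=False):
        M=Ro.from_euler('ZYX',[p[3],p[4],p[5]]).as_matrix(); o=[]
        for s,k,x0,y0,l in obs:
            l=np.array(l,float); P=(l[:,2:]@M.T+p[:3])/1e3
            o.append(proj(s,P)-((l[:,:2]+.5)/k-.5+[x0,y0]))
        o=np.vstack(o)
        return o if raw else np.r_[o.ravel(),p[4:]/.01]   # weak prior: near upright
    f=least_squares(res,p0,loss='soft_l1',x_scale=[1,1,1,.01,.01,.01]); print(name,f.x,np.sqrt(np.linalg.inv(f.jac.T@f.jac).diagonal())*.4); print(res(f.x,True).round(1).tolist())
    return f.x
E
cat > f6.py <<'E'
from fit2 import *
T,S=snap('top'),snap('scene')
s=(S,6,75,80,[(222,167,3,-30,100),(362,183,3,30,100),(378,178,-3,30,100),(277,420,3,-30,0),(400,438,3,30,0),(418,440,-3,30,0),(242,281,3,-30,55),(385,308,3,30,55),(405,300,-3,30,55)])
t=(T,7,330,170,[(328,268,-3,30,55),(330,246,3,30,55),(258,304,-3,30,0)])
fit6([s],'S'); fit6([s,t],'ST')
ss=(S,6,75,80,[(288,465,-5,-32,0),(438,492,-5,32,0),(432,505,5,32,0),(284,478,5,-32,0)])
def slot(p): # z fixed 140
    pass
def rs(p):
    M=Ro.from_euler('z',p[2]).as_matrix(); l=np.array(ss[4],float); P=(l[:,2:]@M.T+[p[0],p[1],140])/1e3
    return (proj(S,P)-((l[:,:2]+.5)/6-.5+[75,80])).ravel()
f=least_squares(rs,[574,-214,-.22],x_scale=[1,1,.01]); print('slot S',f.x,f.fun.round(2))
where()
E
python3 f6.py
```

```text
S [ 545.2352 -227.9098  148.8232   -0.2294   -0.0043    0.0002] [6.5036 3.2323 3.5304 0.0191 0.0044 0.0036]
[[-0.9, -0.6], [0.4, 0.9], [-0.6, 0.6], [-0.4, -1.0], [2.1, 0.8], [0.6, -0.9], [0.3, -0.0], [0.4, -0.1], [-1.4, 0.1]]
ST [ 574.6251 -212.8723  164.8688   -0.2607    0.001     0.0011] [0.636  0.4183 0.4428 0.0159 0.0038 0.0036]
[[-1.4, -1.8], [0.5, 0.3], [-0.4, -0.1], [-0.2, -0.4], [2.8, 2.0], [1.4, 0.3], [0.1, -0.3], [0.7, 0.2], [-0.9, 0.3], [-0.2, 0.4], [0.2, 0.4], [1.5, -1.4]]
slot S [ 572.0194 -215.0295   -0.1972] [ 0.57 -0.25  1.04  0.06 -0.31  0.24 -1.3  -0.16]
t 12.725 p [ 0.5741 -0.2158  0.2689] yaw -0.22263133633726778 xax [ 0.0005 -0.0001 -1.    ] F [-0.7874  0.0981  0.3056] M [-0.0707  0.1304 -0.0031] op 0.157196085958232 q [ 0.2156  0.6394  0.1225  1.5772 -0.0912  0.9301  0.1461]
```

The carrier hangs upright to within 0.1°. I'm lowering to about 4 mm above the lid, where its lower edge can be compared directly with the slot.

Emit:
send_rows(linear=[[0.01,0,0],[0.007,0,0],[0.003,0,0],[0,0,0],[0,0,0]], twist=[-0.002,0,0,0,0])

```text
clock: 13.35
tool_pos: [0.5741, -0.2158, 0.2489]
eef_rot: [0.552, 0.442, -0.552, 0.442]
contact_force: [0.0, 0.9, -1.1]
opening: 0.158
```

```bash
python3 - <<'E'
from h import *
where(.574,-.2144,.26,-.2205)
s=snap('top'); crop(s,'t7.png',350,190,70,50,11); s=snap('scene'); crop(s,'s7.png',105,140,60,35,13)
E
```

```text
t 13.35 p [ 0.5741 -0.2158  0.2489] yaw -0.2207156565935107 xax [ 0.0004 -0.0001 -1.    ] F [ 0.0067  0.8651 -1.086 ] M [-0.0408  0.0845 -0.0584] op 0.15798980078261293 q [ 0.2183  0.6613  0.1178  1.6015 -0.0936  0.8839  0.1501]
tool shift [-0.0111 -0.0004 -0.0014] twist -0.00021565659351069355
```

View pics/s7.png

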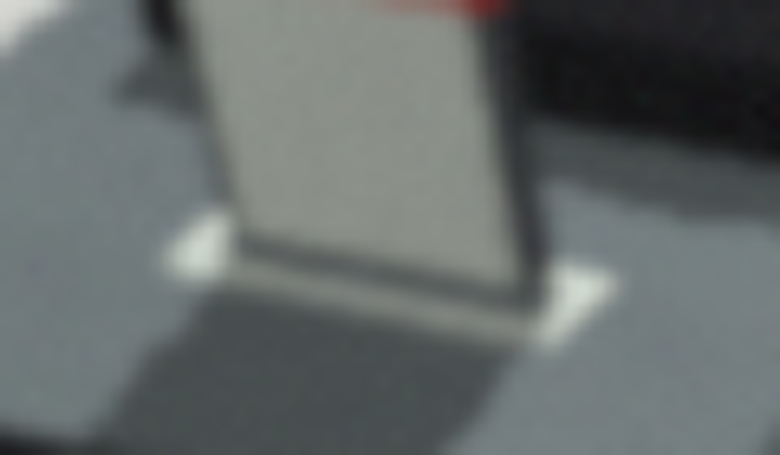

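View pics/t7.png

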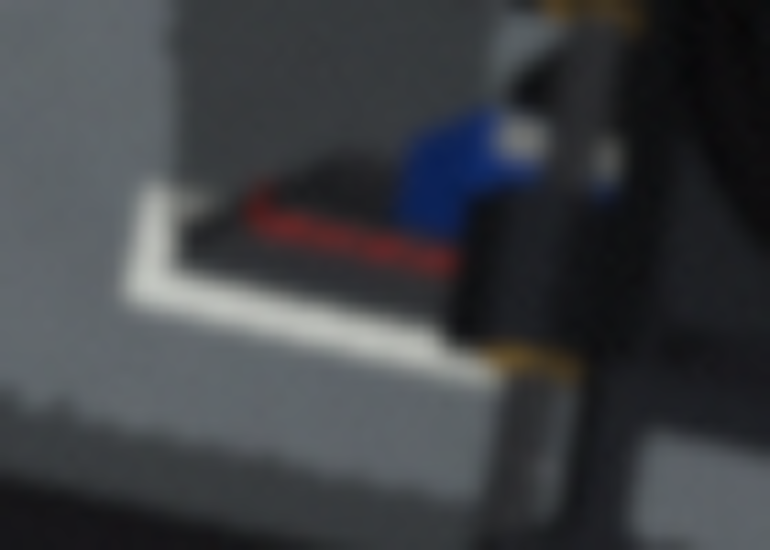

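```bash
cat > slot.py <<'E'
from h import *
def frame(f,box,s):
    im=cv2.imread('pics/'+f); x0,y0,x1,y1=box; c=cv2.resize(im[y0:y1,x0:x1],None,fx=8,fy=8,interpolation=cv2.INTER_CUBIC)
    g=cv2.cvtColor(c,cv2.COLOR_BGR2GRAY); _,b=cv2.threshold(g,0,255,cv2.THRESH_OTSU)
    cs,_=cv2.findContours(b,cv2.RETR_EXTERNAL,cv2.CHAIN_APPROX_NONE); k=max(cs,key=cv2.contourArea); m=cv2.moments(k)
    u=(m['m10']/m['m00']+.5)/8-.5+x0; v=(m['m01']/m['m00']+.5)/8-.5+y0
    q=cv2.boxPoints(cv2.minAreaRect(k)); q=(q+.5)/8-.5+[x0,y0]
    P=np.array([onz(s,*a,.14) for a in q])*1e3
    print(f,(u,v),onz(s,u,v,.14)*1e3,'sides',np.linalg.norm(P[1]-P[0]),np.linalg.norm(P[2]-P[1]),'yaw',[np.degrees(np.arctan2(*(P[(i+1)%4]-P[i])[1::-1])).round(1) for i in (0,1)])
frame('top0.png',(355,203,408,229),snap('top')); frame('scene0.png',(114,152,157,171),snap('scene'))
E
python3 slot.py
```

```text
top0.png (380.4377545358867, 215.6615237547761) [ 574.3007 -214.981   140.    ] sides 25.111840960797714 79.13708032459705 yaw [np.float64(-14.4), np.float64(-102.6)]
scene0.png (134.59853350687945, 160.5323832250088) [ 572.6878 -214.6733  140.    ] sides 32.442685787484784 87.01307887337603 yaw [np.float64(-163.6), np.float64(77.4)]
```

```bash
python3 - <<'E'
from h import *
T,S=snap('top'),snap('scene'); a=-.2205
R=np.array([[np.cos(a),-np.sin(a)],[np.sin(a),np.cos(a)]])
def d(s,k,x0,y0,u,v,X,Y,Z,sl):
    P=onz(s,(u+.5)/k-.5+x0,(v+.5)/k-.5+y0,(144.9+Z)/1e3)*1e3
    print('dev in box axes',R.T@(P[:2]-sl)-[X,Y])
ss=[572.7,-214.7]; st=[574.3,-215.0]
d(S,13,105,140,238,238,3,-30,0,ss); d(S,13,105,140,527,286,3,30,0,ss)
d(T,11,350,190,250,228,-3,30,55,st); d(T,11,350,190,254,195,3,30,55,st)
# predicted plate (centred) in crops
def pr(s,k,x0,y0,l,sl):
    for X,Y,Z in l:
        p=R@[X,Y]+sl; u=(proj(s,np.r_[p,144.9+Z]/1e3)[0]-[x0,y0]+.5)*k-.5; print((X,Y,Z),u.round())
L=[(3,-30,0),(3,30,0),(-3,30,0),(-3,30,55),(3,30,55),(-3,-30,55)]
pr(S,13,105,140,L+[(3,-30,55)],ss); pr(T,11,350,190,L,st)
E
```

```text
dev in box axes [2.5588 4.841 ]
dev in box axes [-0.5726 -1.1636]
dev in box axes [-0.665   3.3856]
dev in box axes [-0.8683  3.7561]
(3, -30, 0) [222. 225.]
(3, 30, 0) [531. 289.]
(-3, 30, 0) [551. 271.]
(-3, 30, 55) [495. -23.]
(3, 30, 55) [474.  -6.]
(-3, -30, 55) [175. -82.]
(3, -30, 55) [153. -66.]
(3, -30, 0) [513. 305.]
(3, 30, 0) [190. 232.]
(-3, 30, 0) [184. 264.]
(-3, 30, 55) [270. 229.]
(3, 30, 55) [276. 195.]
(-3, -30, 55) [617. 307.]
```

The carrier appears to sit about 2–3 mm towards box +y (scene ≈ +2, top ≈ +3.5). I'm correcting by 2.5 mm along tool z and looking again.

Emit:
send_rows(linear=[[0,0,0.0025],[0,0,0],[0,0,0]], twist=[0,0,0])

```text
clock: 14.02
tool_pos: [0.5734, -0.2182, 0.2487]
eef_rot: [0.552, 0.442, -0.552, 0.442]
contact_force: [0.3, 1.0, -1.2]
opening: 0.157
```

```bash
cat > ov.py <<'E'
from h import *
import sys
# overlay: plate centred in the slot at height z0, drawn beside the plain crop
def ov(tag,z0,dx=0,dy=0):
    a=-.2205; R=np.array([[np.cos(a),-np.sin(a)],[np.sin(a),np.cos(a)]])
    for n,x0,y0,w,h,sl in(('scene',105,125,48,48,[572.7,-214.7]),('top',355,190,50,50,[574.3,-215.])):
        s=snap(n); k=8; c=cv2.resize(s['frame'][y0:y0+h,x0:x0+w,::-1],None,fx=k,fy=k,interpolation=cv2.INTER_CUBIC)
        c=cv2.convertScaleAbs(c,alpha=1.4,beta=10); o=c.copy()
        def ln(A,B,col):
            p=[((proj(s,np.r_[R@(np.array(q[:2])+[dx,dy])+sl if col[0]==0 else R@np.array(q[:2])+sl,q[2]]/1e3)[0]-[x0,y0]+.5)*k-.5).round().astype(int) for q in(A,B)]
            cv2.line(o,tuple(map(int,p[0])),tuple(map(int,p[1])),col,1)
        for z in(z0,z0+55):
            q=[(3,-30,z),(3,30,z),(-3,30,z),(-3,-30,z)]
            for i in range(4): ln(q[i],q[(i+1)%4],(0,255,0))
        for X,Y in((3,-30),(3,30),(-3,30)): ln((X,Y,z0),(X,Y,z0+100),(0,255,0))
        q=[(5,-32,140),(5,32,140),(-5,32,140),(-5,-32,140)]
        for i in range(4): ln(q[i],q[(i+1)%4],(255,0,255))
        cv2.imwrite(f'pics/{tag}_{n}.png',np.hstack([c,o]))
where(.574,-.2144,.26,-.2205)
ov(sys.argv[1],float(sys.argv[2]))
E
python3 ov.py o8 144.9
```

```text
t 14.025 p [ 0.5734 -0.2182  0.2487] yaw -0.2207740944868778 xax [ 0.      0.0001 -1.    ] F [ 0.314   0.9845 -1.1787] M [-0.0753  0.1052 -0.0565] op 0.15715631309245476 q [ 0.2227  0.662   0.1174  1.6007 -0.0934  0.8845  0.154 ]
tool shift [-0.0113 -0.0002 -0.0039] twist -0.0002740944868777906
```

View pics/o8_scene.png

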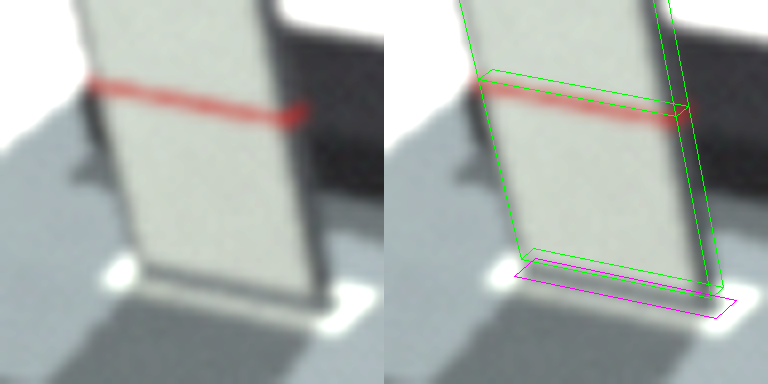

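View pics/o8_top.png

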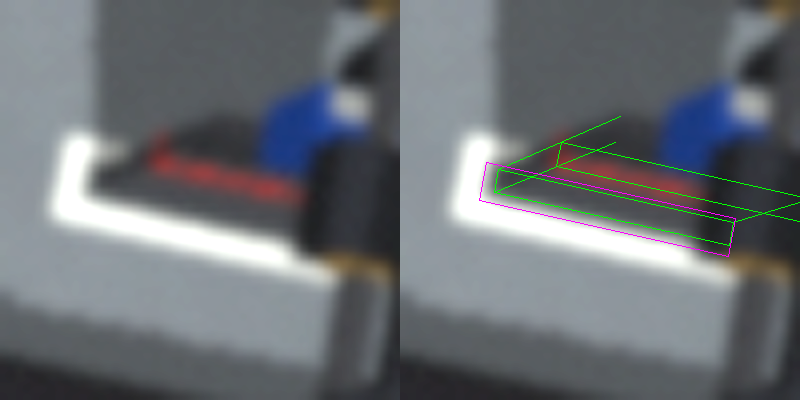

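In the scene view the plate lines up with the centred outline in y. The top view shows about 1 mm still towards +y, and x is within about ±1 mm. I'm nudging 0.5 mm more and lowering gently while watching force.

Emit:
send_rows(linear=[[0.001,0,0.0005],[0.002,0,0],[0.002,0,0],[0.002,0,0],[0,0,0],[0,0,0]], twist=[0,0,0,0,0,0])

```text
clock: 14.88
tool_pos: [0.5733, -0.2187, 0.2417]
eef_rot: [0.552, 0.442, -0.552, 0.442]
contact_force: [0.7, 0.8, -1.0]
opening: 0.16
```

```bash
python3 ov.py o9 137.9
```

```text
t 14.875 p [ 0.5733 -0.2187  0.2417] yaw -0.22072573974068435 xax [ 0.0001  0.0001 -1.    ] F [ 0.6931  0.8277 -0.9793] M [-0.0887  0.0812 -0.0078] op 0.1596240959304397 q [ 0.2243  0.67    0.1159  1.6084 -0.0943  0.8686  0.1556]
tool shift [-0.0183 -0.0003 -0.0043] twist -0.00022573974068434977
```

View pics/o9_scene.png

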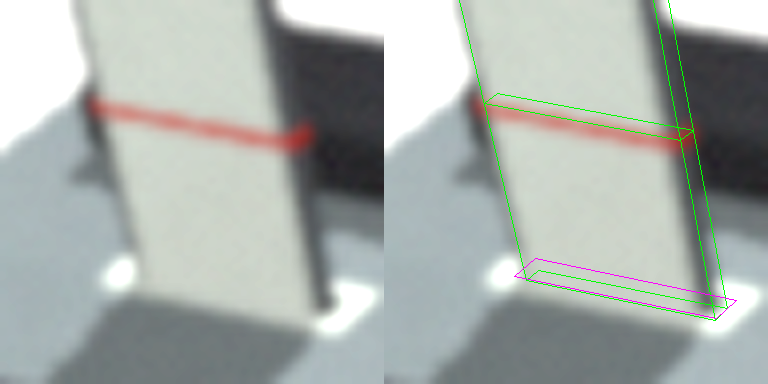

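View pics/o9_top.png

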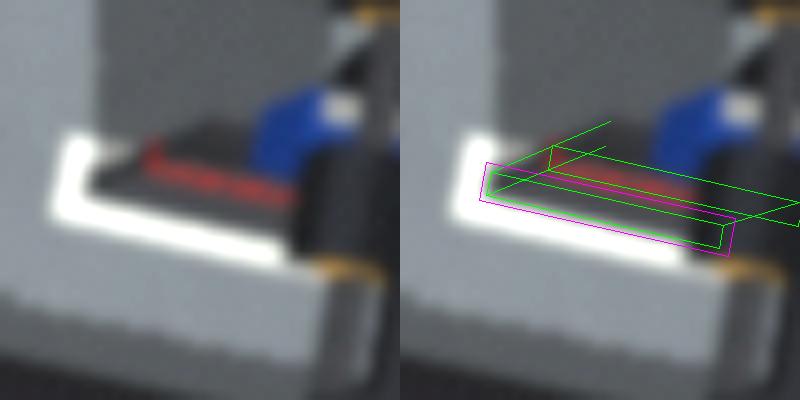

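No contact force at nominally 2 mm below the lid top, and the dark slot strip is now hidden behind the coat. I'm continuing carefully.

Emit:
send_rows(linear=[[0.002,0,0],[0.002,0,0],[0.002,0,0],[0,0,0],[0,0,0]], twist=[0,0,0,0,0])

```text
clock: 15.6
tool_pos: [0.5733, -0.2187, 0.2357]
eef_rot: [0.552, 0.442, -0.552, 0.442]
contact_force: [-0.2, -0.1, -0.9]
opening: 0.156
```

```bash
python3 ov.py o10 131.7
```

```text
t 15.6 p [ 0.5733 -0.2187  0.2357] yaw -0.220590659235689 xax [ 0.0001  0.     -1.    ] F [-0.1612 -0.1474 -0.8869] M [-0.0258  0.0647 -0.0317] op 0.15643821676292818 q [ 0.225   0.6769  0.1146  1.6151 -0.0951  0.855   0.1564]
tool shift [-0.0243 -0.0003 -0.0043] twist -9.065923568898904e-05
```

View pics/o10_scene.png

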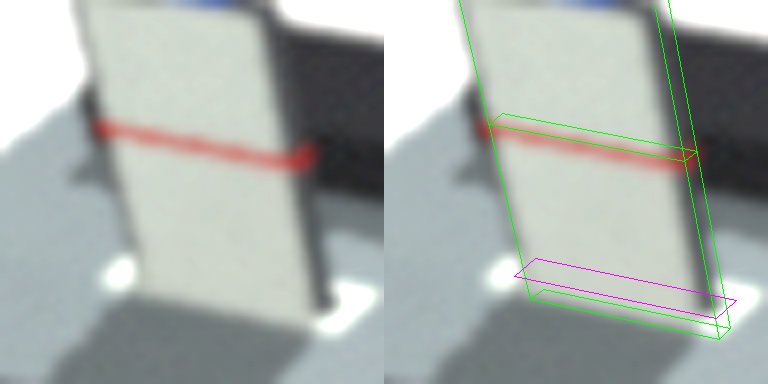

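View pics/o10_top.png

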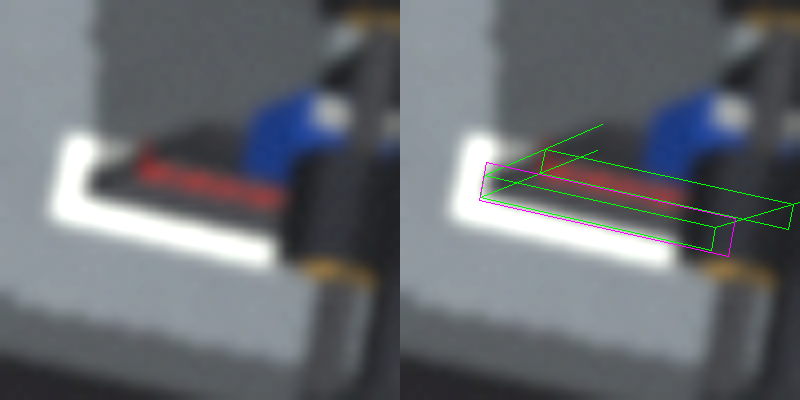

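The plate's visible lower boundary stayed put while the red line dropped, so it is in the slot with no contact force. I'm lowering 40 mm.

Emit:
send_rows(linear=[[0.002,0,0],[0.003,0,0],[0.004,0,0],[0.004,0,0],[0.004,0,0],[0.004,0,0],[0.004,0,0],[0.004,0,0],[0.004,0,0],[0.004,0,0],[0.003,0,0],[0,0,0],[0,0,0]], twist=[0,0,0,0,0,0,0,0,0,0,0,0,0])

```text
clock: 17.32
tool_pos: [0.5734, -0.2187, 0.1958]
eef_rot: [0.552, 0.442, -0.552, 0.442]
contact_force: [-1.1, -0.2, 0.5]
opening: 0.158
```

```bash
python3 ov.py o11 91.7
```

```text
t 17.325 p [ 0.5734 -0.2187  0.1958] yaw -0.22072344785199882 xax [ 0.0003 -0.     -1.    ] F [-1.082  -0.2288  0.4524] M [-0.0333  0.0084 -0.0283] op 0.15823703064469627 q [ 0.2304  0.7256  0.1054  1.6549 -0.1009  0.7661  0.1614]
tool shift [-0.0642 -0.0003 -0.0044] twist -0.00022344785199882033
```

View pics/o11_scene.png

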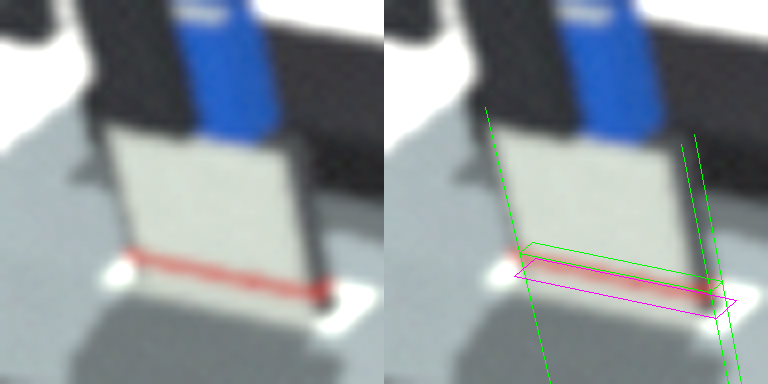

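View pics/o11_top.png

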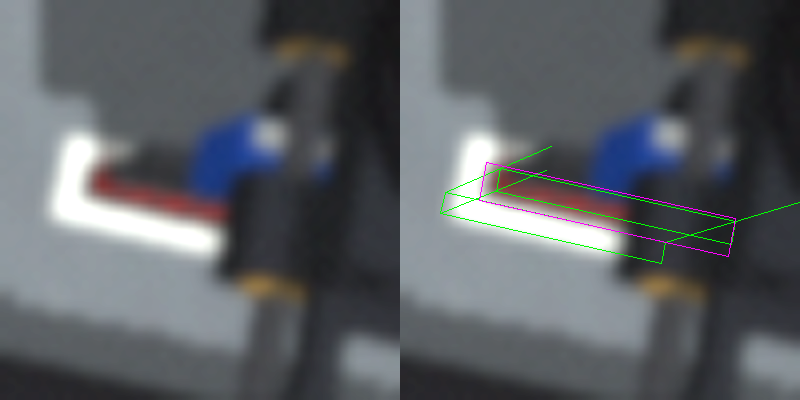

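The red line is about 6–7 mm above the lid by both kinematics and picture. I'm making the final lowering of 7 mm.

Emit:
send_rows(linear=[[0.002,0,0],[0.002,0,0],[0.002,0,0],[0.001,0,0],[0,0,0],[0,0,0],[0,0,0]], twist=[0,0,0,0,0,0,0])

```text
clock: 18.3
tool_pos: [0.5733, -0.2187, 0.1887]
eef_rot: [0.552, 0.442, -0.552, 0.442]
contact_force: [0.1, -0.5, -1.2]
opening: 0.155
```

```bash
python3 ov.py o12 85; python3 - <<'E'
from h import *
s=snap('scene','s12.png'); c=cv2.resize(s['frame'][145:172,112:155,::-1],None,fx=16,fy=16,interpolation=cv2.INTER_CUBIC); cv2.imwrite('pics/s12c.png',cv2.convertScaleAbs(c,alpha=1.2))
snap('top','t12.png')
E
```

```text
t 18.3 p [ 0.5733 -0.2187  0.1887] yaw -0.22067879693828732 xax [ 0.0001  0.     -1.    ] F [ 0.07   -0.4585 -1.1881] M [-0.0209  0.0664 -0.0145] op 0.1546469209473388 q [ 0.2314  0.7347  0.1036  1.6611 -0.1019  0.751   0.1623]
tool shift [-0.0713 -0.0003 -0.0044] twist -0.0001787969382873178
```

View pics/o12_scene.png

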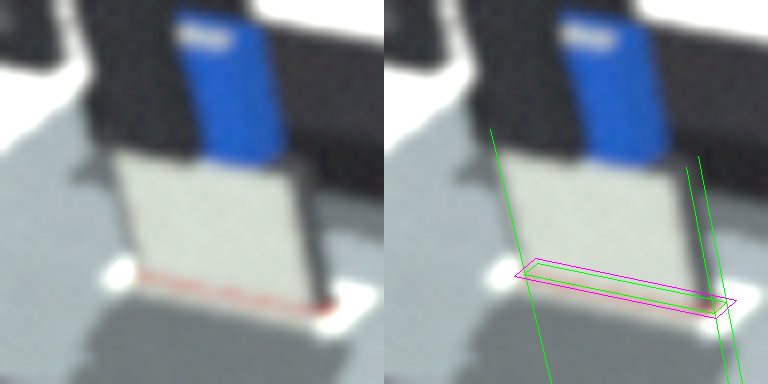

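View pics/o12_top.png

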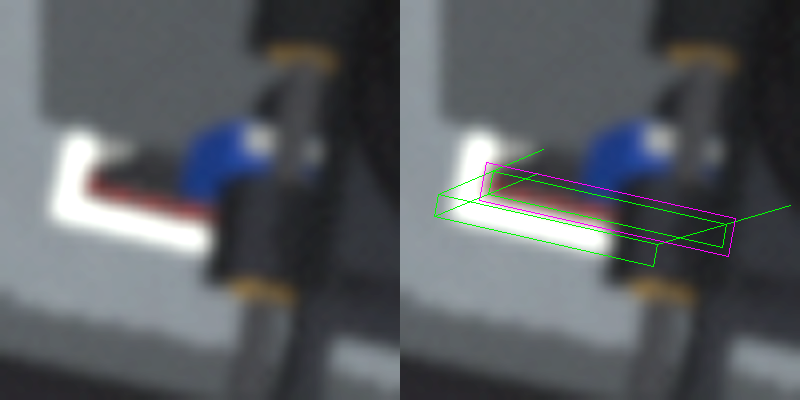

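View pics/s12c.png

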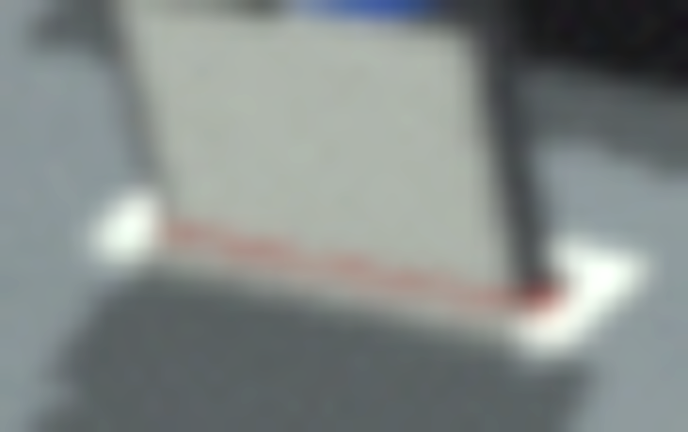

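The red line now sits at the lip of the slot, running from (165,232) to (550,300), with its lower part just hidden. I'm raising 0.4 mm so it isn't low, and averaging the force readings.

Emit:
send_rows(linear=[[-0.0004,0,0],[0,0,0],[0,0,0],[0,0,0],[0,0,0],[0,0,0],[0,0,0],[0,0,0]], twist=[0,0,0,0,0,0,0,0])

```text
clock: 19.5
tool_pos: [0.5733, -0.2187, 0.1891]
eef_rot: [0.552, 0.442, -0.552, 0.442]
contact_force: [-0.6, -0.2, -1.2]
opening: 0.158
```

```bash
python3 - <<'E'
from h import *
F=[]
for i in range(16): s=snap('scene','s13.png'); st=get_state(); F.append(np.r_[st['contact_force'],st['moment']])
print(np.mean(F,0),np.std(F,0)); where()
c=cv2.resize(s['frame'][145:172,112:155,::-1],None,fx=14,fy=14,interpolation=cv2.INTER_CUBIC); cv2.imwrite('pics/s13c.png',cv2.convertScaleAbs(c,alpha=1.2))
snap('top','t13.png')
E
```

```text
[ 0.0286 -0.0557 -0.6509 -0.0638  0.0749 -0.0027] [0.4083 0.3247 0.4523 0.0327 0.0266 0.0246]
t 20.3 p [ 0.5733 -0.2187  0.1891] yaw -0.22070370700124828 xax [ 0.0001  0.0001 -1.    ] F [ 0.9232  0.0807 -0.9333] M [-0.0118  0.0849  0.0395] op 0.157919617783976 q [ 0.2313  0.7342  0.1037  1.6608 -0.1019  0.7518  0.1622]
```

View pics/s13c.png

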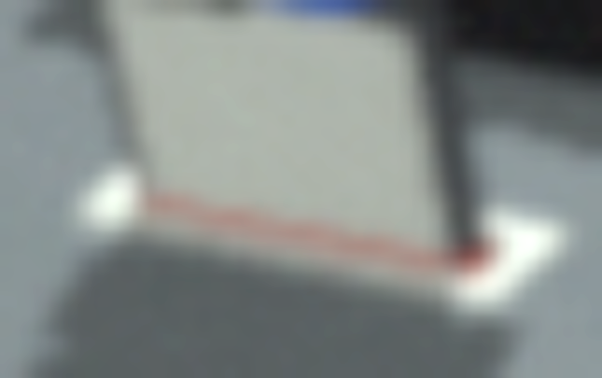

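View pics/s13.png

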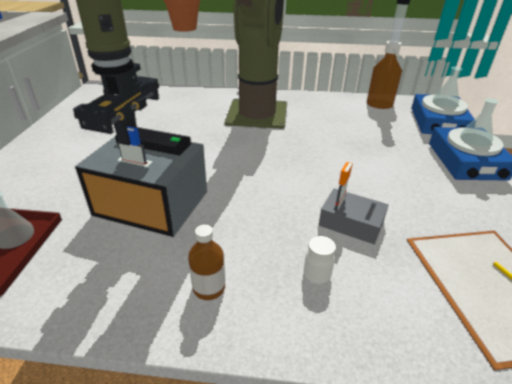

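The mean force is −0.65 N in z, close to the carrier's own weight (0.78 N), with side forces near zero. The line is at the lid, the white face is towards the window, and the other objects haven't moved. I'm handing in.

```bash
python3 -c "
from plant import r
print(r.finish_job())"
```

```text
the job is handed in; nothing more can be done
None
```

I lifted the blue carrier out of the rack and turned it about 81° so its white face looks at the amber window. I then lowered it upright through the slot and handed in at 20.3 s, still holding it by its handle.

**Last checks:**
- **Height:** the red line is level with the lid, at about 140.3 mm by kinematics. In the scene picture it sits right at the slot's lip.
- **Hanging freely:** the mean force is about −0.65 N vertically, close to the carrier's weight of about 0.78 N, and about 0 N sideways. The moments are small, so I saw no sign of it resting or pressing on the box.
- **Other objects:** the orange carrier, bottle and jar look unmoved in the final scene picture.

**Disagreement:** the two cameras differed by 1–3 mm on where the carrier sits sideways in the slot. I centred it between their readings, and it went in without any contact force, but the side clearance itself was not measured precisely.

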